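# Unlock the child-safe medicine chest

## Task

Open the white child-safe medicine chest: throw its three red levers fully over toward the wall, then slide the dark hatch on its top fully open to the right by its knob. The levers are interlocked and only one of them is free at a time, so feel with gentle pushes which one gives, never force one that is blocked, and leave the tin box and the canister beside the chest where they stand.

Things in the scene. Friction and masses are not known exactly. Their poses are not given: they have to be found in the camera images.
- chest: White fixed chest, green cross in front, 160 mm deep (own x) by 240 long (own y) by 90 high. Origin: centre of the underside; +x to the wall, +y left, +z up. The three lever modules stand on its top at own x = +12, y = -55, +15, +85 mm, dealt anew at every start. The hatch covers the front left of its top; its aluminium rails reach 100 mm above the counter. Two dropper bottles lie inside.
- base_m: Module carrying the lever that ends in tip_m: dark steel plate 51x36x6 mm on the chest's top. Origin: on its underside, right below the pivot; axes as the chest's. The lever's pivot (along y) is 14 mm above that. At the start just one of the three levers is free; thrown fully over it frees a second, and that one the third. Which is which cannot be seen, only felt.
- tip_m (a point): Upper end of one of three levers that look exactly alike: a steel rod with a red grip 17 mm thick, 87 mm long from pivot to tip (the grip is the upper 53 mm), leaning 0.40 rad toward the robot at the start.
- lever_m (a joint): Angle of the lever ending in tip_m: 0 at the start (leaning 0.40 rad to the robot), 0.85 rad fully over against its stop (leaning 0.45 rad to the wall). Free, it moves under 2 to 4 N at the grip and stays where it is left. Blocked, it gives no more than 0.1 rad under 10 to 25 N, then stands firm. Push no harder than 40 N.
- base_t: Module carrying the lever that ends in tip_t: dark steel plate 51x36x6 mm on the chest's top. Origin: on its underside, right below the pivot; axes as the chest's. The lever's pivot (along y) is 14 mm above that. At the start just one of the three levers is free; thrown fully over it frees a second, and that one the third. Which is which cannot be seen, only felt.
- tip_t (a point): Upper end of one of three levers that look exactly alike: a steel rod with a red grip 17 mm thick, 87 mm long from pivot to tip (the grip is the upper 53 mm), leaning 0.40 rad toward the robot at the start.
- lever_t (a joint): Angle of the lever ending in tip_t: 0 at the start (leaning 0.40 rad to the robot), 0.85 rad fully over against its stop (leaning 0.45 rad to the wall). Free, it moves under 2 to 4 N at the grip and stays where it is left. Blocked, it gives no more than 0.1 rad under 10 to 25 N, then stands firm. Push no harder than 40 N.
- base_k: Module carrying the lever that ends in tip_k: dark steel plate 51x36x6 mm on the chest's top. Origin: on its underside, right below the pivot; axes as the chest's. The lever's pivot (along y) is 14 mm above that. At the start just one of the three levers is free; thrown fully over it frees a second, and that one the third. Which is which cannot be seen, only felt.
- tip_k (a point): Upper end of one of three levers that look exactly alike: a steel rod with a red grip 17 mm thick, 87 mm long from pivot to tip (the grip is the upper 53 mm), leaning 0.40 rad toward the robot at the start.
- lever_k (a joint): Angle of the lever ending in tip_k: 0 at the start (leaning 0.40 rad to the robot), 0.85 rad fully over against its stop (leaning 0.45 rad to the wall). Free, it moves under 2 to 4 N at the grip and stays where it is left. Blocked, it gives no more than 0.1 rad under 10 to 25 N, then stands firm. Push no harder than 40 N.
- hatch_knob (a point): Middle of the black upright knob on the dark steel hatch: 18 mm thick at its waist, 24 mm at its head, top 20 mm above this point, hatch plate 19 mm below it. At the start it lies at own x = -43, y = +80 mm of the chest, 116 mm above the counter.
- hatch (a joint): How far the sliding hatch is open, along the chest's own -y (to the right): 0 shut, 0.105 m fully open against its stop. Slides under about 2 N and stays where it is left. Locked until all three levers are fully over.
- red_tin: Dark red tin box with a lid, 78x142x94 mm, right of the chest; loose bystander, to be left alone. Origin at the centre of its underside, z up.
- canister_1: Orange canister with a wooden lid, 102x102x130 mm, in the back right corner; loose bystander, to be left alone. Origin at the centre of its underside, z up.

How it is judged:
By the outcome, as a careful person would: the job done as asked, in the order asked, and still so for the second after the job is handed in, with the robot touching nothing.
It also fails if it takes over 64 s, if anything falls off the work surface, if the arm or the gripper's body presses on something with over 40 N, if the wrist force passes 120 N, or if a joint passes its speed limit or range.

## Robot

A 6-joint arm with a two-finger parallel gripper is mounted at the origin on the work surface; the furniture and walls round the work are solid. World frame = base frame: x ahead of the robot, y to its left, z up, the work surface at z = 0. Lengths are in mm, angles in rad, forces in N, time in s.
With the tool pointing down it reaches from about 225 to 875 mm from the base axis. Payload 3.4 kg.
Tool frame: the origin (TCP) lies midway between the tips of the shut fingers; the grasp point (between the pads) lies behind it (arm.grip_point_offset is the z of the grasp point in the tool frame, in mm); z points along the fingers, y is the line along which they close (so a half turn about z gives the same grasp; the last joint's range is limited). The gripper opens to 85 mm and grips with 20 to 120 N. Pads are 22 mm wide; open, the fingers measure 114 mm over their backs; the gripper's body (76 mm by 85 mm) begins 54 mm behind the grasp point. The pads swing forward as they close: fully open they stand 13 mm farther back than shut.
Start: joints at [1.222, 0.276, 1.505, -0, 1.361, -0.121], TCP at [129.87, 560.176, 231.328] pointing down, gripper open.
Joint ranges: [-2.89, 2.89], [-0.75, 2.08], [0.22, 2.7], [-1.18, 4.32], [0.11, 2.71], [-2.7, 2.7]. Speed limits (rad/s): [2.57, 2.57, 3.14, 3.14, 3.14, 3.14].

## Interface

Orientations are given as a 3x3 rotation matrix whose columns are the frame's x, y, z axes.
In Python, from plant import arm gives the robot as it stands.
- The arm moves only by the tool send_rows, never from a script. Its argument "moves" is a list of rows, each a list of 7 numbers: the shift along the world's x, y, z in m, then the turn, a rotation vector about the world's x, y, z in rad, then the opening, from 0 (shut) to 1 (fully open). A call has 1 to 12 rows; each row shifts and turns the commanded pose from where the row before left it; what a row does not reach is not made up. A row lasts 1/8 s, in which the tool goes at most 62.5 mm and 10.7 degrees, less where a joint would pass 70% of its speed; a pose out of reach is approached as far as the arm can. A call with a gripper value outside its range is refused whole. The fingers move at their own pace and stop on an object; "squeeze" is the grip in N (left out, the last holds). Time passes only in rows, so rows that do not move let the fingers close. It gives the time, the measured TCP pose, the force, the opening and the grip force at its end, in the units of the state.
- arm.get_state(): the state, without advancing time (a new reading comes with each control period).
- arm.capture(name): name is "scene" or "top" or "wrist"; returns (picture, depth): 384x512x3 uint8, blue, green, red; 384x512 float32, mm along the optical axis (not along the pixel's ray), 0 where there is no reading.
- arm.camera_info(name): a dict with "intrinsics" (3x3 intrinsics, pixels), "extrinsics" (4x4, takes a point from camera to world coordinates). Camera axes: x right, y down, z forward; pixel columns grow to the right and rows downward; lengths in mm; the calibration is good to about 2 mm. A picture is of the moment at which its call begins: read the wrist's pose just before it. camera_info takes no time and is no camera call; for the wrist camera it gives the pose at the moment of the call.
- arm.sign_off(): hands the job in; it is judged then, once.
The state is a dict: "time": time; "joint_positions": joint angles; "qd": joint speeds; "tau": joint torques, N m; "position": TCP position; "orientation": TCP orientation; "ft_force": force on the tool from outside, world axes, zero at the start; "ft_torque": the same for the moment, N m; "grip_width": finger opening in mm; "finger_force": force on a finger pad.
Only numpy, scipy, OpenCV 4.12 (cv2) and the standard library are available. Lean on these libraries where they do the work, as an engineer would, in place of code of your own. Each camera call takes 0.05 s, during which the arm holds its last target. There are 200 camera calls.

## Working session

There is one attempt and no reset: what is moved stays moved. The work goes in short steps, Python scripts to look and compute and a tool call to move; the robot and the scene stay as the last step left them, time stands still between calls to the robot, and variables do not carry over. Pictures are saved under pics/ and viewed, at most 10 in all, crops included, and the job is handed in when it is done.

Besides the shell and the picture viewer there is one more tool, called after "Emit:" as a command line: name --pt "numbers of a row" for each row, then --argument value for the rest. send_rows: Moves the arm, as the interface text tells. Its arguments: {"type":"object","properties":{"moves":{"type":"array","items":{"type":"array","items":{"type":"number"}}},"squeeze":{"type":"number"}},"required":["moves"]}

```bash
mkdir -p pics; python3 - <<'E'
from plant import arm
import cv2,numpy as np
print(arm.grip_point_offset)
for n in("scene","top"):
    p,d=arm.capture(n);cv2.imwrite(f"pics/{n}.png",p);np.save(n+"_d.npy",d);i=arm.camera_info(n);np.savez(n+"_i.npz",K=i["intrinsics"],T=i["extrinsics"]);print(i)
s=arm.get_state();print(s["position"],s["orientation"],s["ft_force"],s["time"])
E
```

```text
-18.700000000000003
{'intrinsics': array([[373.42483624,   0.        , 249.41404771],
       [  0.        , 373.42483624, 190.01847825],
       [  0.        ,   0.        ,   1.        ]]), 'extrinsics': array([[-9.80892440e-01,  1.58225312e-01, -1.13202346e-01,
         5.60305160e+02],
       [ 1.94355643e-01,  8.23002015e-01, -5.33754220e-01,
         3.50354912e+02],
       [ 8.71233087e-03, -5.45556994e-01, -8.38028437e-01,
         9.04693912e+02],
       [ 0.00000000e+00,  0.00000000e+00,  0.00000000e+00,
         1.00000000e+00]])}
{'intrinsics': array([[453.3084109 ,   0.        , 259.09261359],
       [  0.        , 453.3084109 , 190.75717738],
       [  0.        ,   0.        ,   1.        ]]), 'extrinsics': array([[-9.45308785e-03, -9.97821891e-01,  6.52848607e-02,
         3.44373275e+02],
       [-9.99842755e-01,  8.45227160e-03, -1.55892157e-02,
        -1.30083618e+02],
       [ 1.50034553e-02, -6.54219613e-02, -9.97744889e-01,
         1.35072789e+03],
       [ 0.00000000e+00,  0.00000000e+00,  0.00000000e+00,
         1.00000000e+00]])}
[129.6982367  559.6997616  230.54071187] [[-9.74167870e-01  2.25824390e-01 -5.53596011e-04]
 [ 2.25824985e-01  9.74166689e-01 -1.52897746e-03]
 [ 1.94014391e-04 -1.61449652e-03 -9.99998678e-01]] [-0.58506957 -0.12074961  1.00857455] 0.1
```

View pics/scene.png

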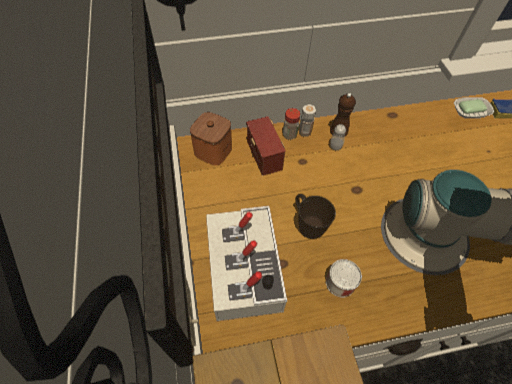

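View pics/top.png

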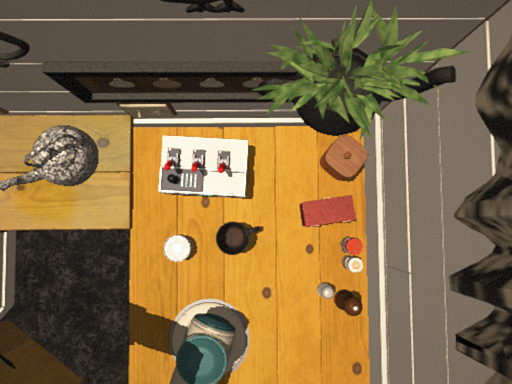

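The scene view shows the chest at about px (245,262), with the red grips at (245,219), (249,248), (254,279) and the knob at (267,282). In the top view the chest spans (162,137)–(247,197) and the knob is at (173,180). Nothing stands near the chest except a mug and a tin.

```bash
cat > h.py <<'E'
import numpy as np,cv2
def cloud(n):
    d=np.load(n+"_d.npy").astype(float);i=np.load(n+"_i.npz");K,T=i["K"],i["T"]
    v,u=np.mgrid[:384,:512]
    c=np.stack([(u-K[0,2])/K[0,0]*d,(v-K[1,2])/K[1,1]*d,d],-1)
    return c@T[:3,:3].T+T[:3,3]
E
python3 - <<'E'
from h import *
for n in("top","scene"):
    P=cloud(n);im=cv2.imread(f"pics/{n}.png").astype(int);b,g,r=im[...,0],im[...,1],im[...,2]
    v,u=np.mgrid[:384,:512]
    box=(u>155)&(u<255)&(v>130)&(v<205) if n=="top" else (u>200)&(u<292)&(v>200)&(v<325)
    w=box&(P[...,2]>84)&(P[...,2]<104)&(np.load(n+"_d.npy")>0)
    h=cv2.convexHull(P[w][:,:2].astype(np.float32));rc=cv2.minAreaRect(h);print(n,rc,cv2.boxPoints(rc).round(),np.median(P[w&(b>150)][:,2]))
    red=box&(r>130)&(g<60)&(b<60)
    k,l,st,ce=cv2.connectedComponentsWithStats(red.astype(np.uint8))
    for j in range(1,k):
        if st[j,4]>5:
            q=P[l==j];print(ce[j],st[j,4],q.mean(0).round(),'top',q[q[:,2].argmax()].round(),q[:,2].min().round())
    kn=box&(P[...,2]>122)&(P[...,2]<145)&(r<60); print('knob',P[kn].mean(0).round(1),kn.sum())
P=cloud("top")
for n,(u,v) in dict(mug=(233,237),tin=(178,248)).items(): print(n,P[v-3:v+4,u-3:u+4].reshape(-1,3).mean(0).round())
E
```

```text
top ((499.7010498046875, 4.2626800537109375), (240.557373046875, 160.57395935058594), 86.44754028320312) [[ 412. -111.]
 [ 572. -121.]
 [ 587.  119.]
 [ 427.  129.]] 91.2737043641863
[167.125   165.78125] 32 [488.  90. 177.] top [484.  88. 188.] 96.0
[194.21875 166.65625] 32 [485.  19. 178.] top [483.  18. 190.] 152.0
[220.875 167.875] 32 [477. -52. 216.] top [ 344. -130. 1351.] 154.0
knob [460.4  83.7 134.4] 48
scene ((499.6051330566406, 7.1437225341796875), (241.0970458984375, 159.0488739013672), 86.44038391113281) [[ 413. -108.]
 [ 571. -118.]
 [ 586.  123.]
 [ 428.  132.]] 90.04542373078482
[245.08 218.76] 50 [486. -44. 170.] top [476. -48. 186.] 144.0
[249.35087719 247.15789474] 57 [491.  31. 183.] top [560. 350. 905.] 145.0
[254.45714286 277.91428571] 70 [493.  95. 172.] top [483.  93. 187.] 146.0
knob [463.   89.8 133.2] 97
mug [296. -73.   7.]
tin [269.  81.  55.]
```

```bash
python3 - <<'E'
from h import *
for n in("top","scene"):
    P=cloud(n);d=np.load(n+"_d.npy")>0;p=P[d]
    for x in range(100,800,70):
        print(n,x,[int(p[m][:,2].max()) if (m:=(abs(p[:,0]-x)<35)&(abs(p[:,1]-y)<35)).any() else -1 for y in range(600,-250,-70)])
E
```

```text
top 100 [-907, -910, -911, -1, -1, 8, 7, 12, 205, 206, 180, 8, 8]
top 170 [-906, -901, -910, -1, -1, 6, 9, 9, 9, 8, 7, 8, 7]
top 240 [-904, -904, -912, -1, -1, 6, 7, 63, 63, 99, 98, 9, 10]
top 310 [-139, 120, 120, 119, 123, 122, 120, 63, 62, 99, 100, 84, 8]
top 380 [-1, 122, 121, 121, 122, 122, 120, 9, 9, 8, 101, 9, 97]
top 450 [-1, 120, 228, 241, 215, 122, 120, 188, 190, 187, 105, 10, 737]
top 520 [-1, 122, 194, 289, 290, 122, 121, 184, 184, 179, 723, 763, 816]
top 590 [-1, 122, 182, 220, 270, 538, 538, 537, 536, 810, 805, 787, 797]
top 660 [-1, 225, 355, 480, 610, 735, 760, 761, 760, 768, 787, 759, 772]
top 730 [-1, -1, -1, -1, -1, -1, -1, -1, -1, -1, -1, -1, -1]
scene 100 [-1, -1, -1, -1, -1, 3, 4, 12, 200, 207, 177, 3, 4]
scene 170 [-1, -1, -1, -1, -1, 3, 5, 4, 4, 5, 4, 5, 4]
scene 240 [-1, -1, -1, -1, -1, 5, 4, 59, 60, 97, 97, 4, 3]
scene 310 [-1, -1, -1, -1, 117, 117, 117, 61, 59, 97, 96, 80, 93]
scene 380 [-1, -1, -1, -1, 118, 118, 117, 4, 4, 2, 100, 3, 95]
scene 450 [-1, -1, -1, -1, 116, 118, 117, 186, 185, 186, 103, 3, 5]
scene 520 [-1, -1, -1, -1, -1, 118, 117, 185, 183, 178, 102, 628, 578]
scene 590 [-1, -1, -1, -1, -1, 536, 536, 535, 534, 533, 532, 627, 583]
scene 660 [-1, -1, -1, -1, 797, 799, 806, 796, 755, 716, 674, 636, 597]
scene 730 [-1, -1, -1, -1, -1, -1, -1, -1, -1, -1, -1, -1, -1]
```

Emit:
send_rows --pt "0 0 0.03 0 0 0 0" --pt "0 0 0.03 0 0 0 0" --pt "0 0 0 0 0 0.166 0" --pt "0 0 0 0 0 0 0"

```text
time: 0.6
position: [129.8, 560.0, 291.2]
orientation: [[-0.998, 0.064, -0.0], [0.064, 0.998, -0.0], [0.0, -0.0, -1.0]]
ft_force: [0.8, 0.3, -0.3]
grip_width: 12.2
finger_force: 0.0
```

Emit:
send_rows --pt "0.023 -0.038 0 0 0 0 0" --pt "0.023 -0.038 0 0 0 0 0" --pt "0.023 -0.038 0 0 0 0 0" --pt "0.023 -0.038 0 0 0 0 0" --pt "0.023 -0.038 0 0 0 0 0" --pt "0.023 -0.038 0 0 0 0 0" --pt "0.023 -0.038 0 0 0 0 0" --pt "0.023 -0.038 0 0 0 0 0" --pt "0.023 -0.038 0 0 0 0 0" --pt "0.023 -0.038 0 0 0 0 0" --pt "0.023 -0.038 0 0 0 0 0" --pt "0.023 -0.038 0 0 0 0 0"

```text
time: 2.1
position: [406.0, 102.8, 290.6]
orientation: [[-0.998, 0.065, -0.001], [0.065, 0.998, 0.0], [0.001, 0.0, -1.0]]
ft_force: [0.3, 0.4, 0.0]
grip_width: 0.1
finger_force: 0.0
```

Emit:
send_rows --pt "0.01 -0.003 -0.045 0 0 0 0" --pt "0.01 -0.003 -0.045 0 0 0 0" --pt "0.005 -0.003 -0.045 0 0 0 0" --pt "0.01 0 0 0 0 0 0" --pt "0.008 0 0 0 0 0 0" --pt "0.004 0 0 0 0 0 0" --pt "0 0 0 0 0 0 0"

```text
time: 2.98
position: [454.1, 95.4, 157.7]
orientation: [[-0.998, 0.062, 0.003], [0.062, 0.998, 0.0], [-0.003, 0.0, -1.0]]
ft_force: [-0.7, -0.4, 0.3]
grip_width: -0.1
finger_force: 0.0
```

```bash
python3 - <<'E'
from plant import arm
import cv2
p,d=arm.capture("wrist");cv2.imwrite("pics/w1.png",p)
E
```

```text
(no output)
```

View pics/w1.png

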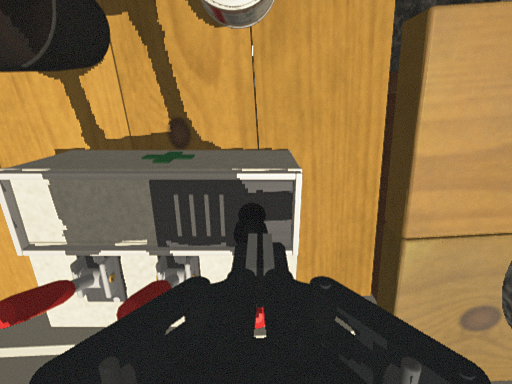

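The wrist view shows the shut fingers at px (260,265), just in front of the left lever's red grip at (260,320). They line up sideways and pass above the knob at (250,212).

Emit:
send_rows --pt "0.004 0 0 0 0 0 0" --pt "0.004 0 0 0 0 0 0" --pt "0.003 0 0 0 0 0 0" --pt "0 0 0 0 0 0 0"

```text
time: 3.52
position: [464.1, 95.2, 156.3]
orientation: [[-0.998, 0.062, -0.0], [0.062, 0.998, 0.0], [0.0, 0.0, -1.0]]
ft_force: [-0.5, -0.2, -0.7]
grip_width: 0.1
finger_force: 0.0
```

Emit:
send_rows --pt "0.002 0 0 0 0 0 0" --pt "0.001 0 0 0 0 0 0" --pt "0 0 0 0 0 0 0"

```text
time: 3.9
position: [465.8, 95.1, 156.2]
orientation: [[-0.998, 0.062, -0.002], [0.062, 0.998, -0.0], [0.002, -0.0, -1.0]]
ft_force: [-3.1, 0.1, 1.8]
grip_width: 0.2
finger_force: 1.6
```

Emit:
send_rows --pt "0.002 0 0 0 0 0 0" --pt "0 0 0 0 0 0 0"

```text
time: 4.15
position: [468.0, 95.1, 156.3]
orientation: [[-0.998, 0.062, -0.002], [0.062, 0.998, -0.0], [0.002, -0.0, -1.0]]
ft_force: [-4.8, -0.9, 2.9]
grip_width: -0.1
finger_force: 2.5
```

Emit:
send_rows --pt "0.002 0 0 0 0 0 0" --pt "0 0 0 0 0 0 0"

```text
time: 4.4
position: [468.1, 95.2, 156.1]
orientation: [[-0.998, 0.062, -0.006], [0.062, 0.998, -0.0], [0.006, -0.0, -1.0]]
ft_force: [-8.8, -0.2, 5.9]
grip_width: -0.4
finger_force: 4.3
```

Emit:
send_rows --pt "0.002 0 0 0 0 0 0" --pt "0 0 0 0 0 0 0"

```text
time: 4.65
position: [468.3, 95.1, 156.0]
orientation: [[-0.998, 0.062, -0.01], [0.062, 0.998, -0.0], [0.009, -0.001, -1.0]]
ft_force: [-12.3, -0.7, 8.6]
grip_width: 0.1
finger_force: 6.1
```

The left lever is blocked: force rises linearly without travel. I'll back off and try the middle one.

Emit:
send_rows --pt "-0.012 0 0 0 0 0 0" --pt "-0.012 0 0 0 0 0 0" --pt "0 -0.03 0 0 0 0 0" --pt "0 -0.03 0 0 0 0 0" --pt "0 -0.011 0 0 0 0 0" --pt "0.006 0 0 0 0 0 0" --pt "0.004 0 0 0 0 0 0" --pt "0 0 0 0 0 0 0"

```text
time: 5.65
position: [459.4, 24.9, 156.2]
orientation: [[-0.998, 0.061, 0.0], [0.061, 0.998, 0.0], [-0.0, 0.0, -1.0]]
ft_force: [0.3, -0.5, 0.6]
grip_width: -0.1
finger_force: 0.0
```

Emit:
send_rows --pt "0.003 0 0 0 0 0 0" --pt "0.002 0 0 0 0 0 0" --pt "0 0 0 0 0 0 0"

```text
time: 6.02
position: [462.2, 24.7, 156.1]
orientation: [[-0.998, 0.061, -0.004], [0.061, 0.998, 0.001], [0.004, 0.0, -1.0]]
ft_force: [-5.4, 0.2, 3.2]
grip_width: -0.2
finger_force: 2.5
```

Emit:
send_rows --pt "0.002 0 0 0 0 0 0" --pt "0 0 0 0 0 0 0"

```text
time: 6.28
position: [463.5, 24.6, 156.1]
orientation: [[-0.998, 0.061, -0.005], [0.061, 0.998, 0.001], [0.005, 0.0, -1.0]]
ft_force: [-6.4, 1.6, 4.2]
grip_width: 0.1
finger_force: 3.2
```

Emit:
send_rows --pt "0.002 0 0 0 0 0 0" --pt "0 0 0 0 0 0 0"

```text
time: 6.52
position: [463.6, 24.6, 156.0]
orientation: [[-0.998, 0.061, -0.009], [0.061, 0.998, 0.001], [0.009, -0.0, -1.0]]
ft_force: [-9.9, -0.1, 6.7]
grip_width: 0.1
finger_force: 5.0
```

The middle lever is blocked too, so I'll try the right one.

Emit:
send_rows --pt "-0.012 0 0 0 0 0 0" --pt "-0.012 0 0 0 0 0 0" --pt "0 -0.03 0 0 0 0 0" --pt "0 -0.03 0 0 0 0 0" --pt "0 -0.01 0 0 0 0 0" --pt "0.006 0 0 0 0 0 0" --pt "0.006 0 0 0 0 0 0" --pt "0 0 0 0 0 0 0"

```text
time: 7.52
position: [456.3, -45.1, 156.2]
orientation: [[-0.998, 0.061, -0.0], [0.061, 0.998, 0.0], [0.0, 0.0, -1.0]]
ft_force: [0.9, -0.6, -0.2]
grip_width: 0.1
finger_force: 0.0
```

Emit:
send_rows --pt "0.003 0 0 0 0 0 0" --pt "0.002 0 0 0 0 0 0" --pt "0 0 0 0 0 0 0"

```text
time: 7.9
position: [459.0, -45.2, 156.2]
orientation: [[-0.998, 0.061, -0.004], [0.061, 0.998, 0.001], [0.004, 0.0, -1.0]]
ft_force: [-4.8, 0.2, 3.5]
grip_width: -0.1
finger_force: 2.5
```

Emit:
send_rows --pt "0.002 0 0 0 0 0 0" --pt "0.001 0 0 0 0 0 0" --pt "0 0 0 0 0 0 0"

```text
time: 8.28
position: [462.0, -45.3, 156.2]
orientation: [[-0.998, 0.061, -0.004], [0.061, 0.998, 0.0], [0.004, 0.0, -1.0]]
ft_force: [-5.2, 0.6, 4.2]
grip_width: -0.1
finger_force: 2.6
```

Emit:
send_rows --pt "0.002 0 0 0 0 0 0" --pt "0.002 0 0 0 0 0 0" --pt "0 0 0 0 0 0 0"

```text
time: 8.65
position: [467.2, -45.5, 156.3]
orientation: [[-0.998, 0.061, -0.001], [0.061, 0.998, 0.0], [0.001, 0.0, -1.0]]
ft_force: [-4.4, 0.2, 4.2]
grip_width: 0.1
finger_force: 2.3
```

The right lever is free. Now I'll throw it over.

Emit:
send_rows --pt "0.005 0 0 0 0 0 0" --pt "0.005 -0.001 0 0 0 0 0" --pt "0.005 0 0 0 0 0 0" --pt "0.005 0 0 0 0 0 0" --pt "0.005 -0.001 0 0 0 0 0" --pt "0.005 0 0 0 0 0 0" --pt "0.004 0 0 0 0 0 0" --pt "0.002 0 0 0 0 0 0" --pt "0 0 0 0 0 0 0"

```text
time: 9.78
position: [504.4, -48.0, 156.1]
orientation: [[-0.998, 0.062, 0.001], [0.062, 0.998, -0.0], [-0.001, -0.0, -1.0]]
ft_force: [-1.4, -0.6, -0.4]
grip_width: 0.0
finger_force: 0.6
```

Emit:
send_rows --pt "0.003 0 0 0 0 0 0" --pt "0.002 0 0 0 0 0 0" --pt "0 0 0 0 0 0 0"

```text
time: 10.15
position: [509.1, -47.7, 156.2]
orientation: [[-0.998, 0.062, 0.0], [0.062, 0.998, 0.0], [-0.0, 0.0, -1.0]]
ft_force: [-2.1, -1.1, -0.3]
grip_width: -0.3
finger_force: 0.9
```

Emit:
send_rows --pt "0.002 0 0 0 0 0 0" --pt "0 0 0 0 0 0 0"

```text
time: 10.4
position: [511.1, -47.7, 156.3]
orientation: [[-0.998, 0.062, 0.0], [0.062, 0.998, 0.0], [-0.0, 0.0, -1.0]]
ft_force: [-2.7, -0.1, -0.5]
grip_width: -0.2
finger_force: 0.9
```

Emit:
send_rows --pt "0.002 0 0 0 0 0 0" --pt "0 0 0 0 0 0 0"

```text
time: 10.65
position: [513.2, -47.8, 156.4]
orientation: [[-0.998, 0.062, 0.0], [0.062, 0.998, 0.0], [-0.0, 0.0, -1.0]]
ft_force: [-2.6, -0.2, -1.3]
grip_width: 0.2
finger_force: 0.9
```

Emit:
send_rows --pt "0.002 0 0 0 0 0 0" --pt "0 0 0 0 0 0 0"

```text
time: 10.9
position: [513.6, -47.7, 156.2]
orientation: [[-0.998, 0.062, -0.003], [0.062, 0.998, 0.0], [0.003, 0.0, -1.0]]
ft_force: [-5.6, 0.4, 1.5]
grip_width: 0.2
finger_force: 2.7
```

Emit:
send_rows --pt "0.002 0 0 0 0 0 0" --pt "0 0 0 0 0 0 0"

```text
time: 11.15
position: [513.8, -47.7, 156.1]
orientation: [[-0.998, 0.061, -0.007], [0.061, 0.998, 0.0], [0.007, -0.0, -1.0]]
ft_force: [-9.1, -0.7, 3.3]
grip_width: 0.3
finger_force: 4.7
```

Emit:
send_rows --pt "0.002 0 0 0 0 0 0" --pt "0 0 0 0 0 0 0"

```text
time: 11.4
position: [513.9, -47.7, 156.0]
orientation: [[-0.998, 0.061, -0.011], [0.061, 0.998, 0.0], [0.011, -0.0, -1.0]]
ft_force: [-12.7, -1.0, 5.9]
grip_width: -0.1
finger_force: 6.8
```

That lever is at its stop, where predicted. Next I'll retest the middle lever.

Emit:
send_rows --pt "-0.02 0.001 0 0 0 0 0" --pt "-0.03 0.001 0 0 0 0 0" --pt "-0.018 0 0 0 0 0 0" --pt "0 0.03 0 0 0 0 0" --pt "0 0.03 0 0 0 0 0" --pt "0 0.01 0 0 0 0 0" --pt "0.005 0 0 0 0 0 0" --pt "0.003 0 0 0 0 0 0" --pt "0 0 0 0 0 0 0"

```text
time: 12.52
position: [459.5, 23.4, 156.3]
orientation: [[-0.998, 0.063, 0.0], [0.063, 0.998, -0.0], [-0.0, -0.0, -1.0]]
ft_force: [0.9, -0.5, -1.2]
grip_width: 0.1
finger_force: 0.0
```

Emit:
send_rows --pt "0.003 0 0 0 0 0 0" --pt "0.002 0 0 0 0 0 0" --pt "0 0 0 0 0 0 0"

```text
time: 12.9
position: [463.2, 23.9, 156.2]
orientation: [[-0.998, 0.062, -0.002], [0.062, 0.998, -0.0], [0.002, -0.0, -1.0]]
ft_force: [-1.6, -1.4, 1.4]
grip_width: -0.3
finger_force: 1.0
```

Emit:
send_rows --pt "0.002 0 0 0 0 0 0" --pt "0.001 0 0 0 0 0 0" --pt "0 0 0 0 0 0 0"

```text
time: 13.28
position: [466.5, 24.2, 156.4]
orientation: [[-0.998, 0.062, -0.001], [0.062, 0.998, 0.0], [0.001, 0.0, -1.0]]
ft_force: [-4.0, -1.1, 4.1]
grip_width: 0.2
finger_force: 2.3
```

Emit:
send_rows --pt "0.002 0 0 0 0 0 0" --pt "0.002 0 0 0 0 0 0" --pt "0 0 0 0 0 0 0"

```text
time: 13.65
position: [471.4, 24.3, 156.4]
orientation: [[-0.998, 0.062, 0.001], [0.062, 0.998, 0.0], [-0.001, 0.0, -1.0]]
ft_force: [-3.8, 0.6, 3.4]
grip_width: 0.2
finger_force: 1.7
```

Free. Its stop should be near x ≈ 518.

Emit:
send_rows --pt "0.005 0 0 0 0 0 0" --pt "0.005 -0.001 0 0 0 0 0" --pt "0.005 0 0 0 0 0 0" --pt "0.005 0 0 0 0 0 0" --pt "0.005 -0.001 0 0 0 0 0" --pt "0.005 0 0 0 0 0 0" --pt "0.005 0 0 0 0 0 0" --pt "0.005 0 0 0 0 0 0" --pt "0.003 0 0 0 0 0 0" --pt "0 0 0 0 0 0 0"

```text
time: 14.9
position: [514.5, 22.2, 156.2]
orientation: [[-0.998, 0.062, 0.001], [0.062, 0.998, 0.0], [-0.001, 0.0, -1.0]]
ft_force: [-1.2, -0.6, -0.3]
grip_width: -0.1
finger_force: 0.6
```

Emit:
send_rows --pt "0.003 0 0 0 0 0 0" --pt "0.002 0 0 0 0 0 0" --pt "0 0 0 0 0 0 0"

```text
time: 15.28
position: [517.8, 22.3, 156.2]
orientation: [[-0.998, 0.062, -0.002], [0.062, 0.998, 0.0], [0.002, 0.0, -1.0]]
ft_force: [-5.1, -0.6, -0.3]
grip_width: 0.1
finger_force: 2.3
```

Emit:
send_rows --pt "0.002 0 0 0 0 0 0" --pt "0 0 0 0 0 0 0"

```text
time: 15.52
position: [518.1, 22.3, 156.0]
orientation: [[-0.998, 0.062, -0.006], [0.062, 0.998, 0.0], [0.006, -0.0, -1.0]]
ft_force: [-8.4, 0.1, 2.6]
grip_width: -0.2
finger_force: 4.4
```

Emit:
send_rows --pt "0.002 0 0 0 0 0 0" --pt "0 0 0 0 0 0 0"

```text
time: 15.78
position: [518.2, 22.3, 155.9]
orientation: [[-0.998, 0.061, -0.01], [0.061, 0.998, 0.0], [0.01, -0.001, -1.0]]
ft_force: [-11.6, -0.7, 5.4]
grip_width: 0.1
finger_force: 6.4
```

Stopped at 518, as predicted. Next is the left lever, with contact expected near x ≈ 465.

Emit:
send_rows --pt "-0.02 0.001 0 0 0 0 0" --pt "-0.03 0.001 0 0 0 0 0" --pt "-0.018 0.001 0 0 0 0 0" --pt "0 0.03 0 0 0 0 0" --pt "0 0.03 0 0 0 0 0" --pt "0 0.01 0 0 0 0 0" --pt "0.005 0 0 0 0 0 0" --pt "0.004 0 0 0 0 0 0" --pt "0 0 0 0 0 0 0"

```text
time: 16.9
position: [464.6, 94.4, 156.3]
orientation: [[-0.998, 0.063, 0.0], [0.063, 0.998, -0.0], [-0.0, -0.0, -1.0]]
ft_force: [0.1, -0.3, 0.4]
grip_width: 0.2
finger_force: 0.0
```

Emit:
send_rows --pt "0.003 0 0 0 0 0 0" --pt "0.002 0 0 0 0 0 0" --pt "0 0 0 0 0 0 0"

```text
time: 17.27
position: [468.0, 94.8, 156.1]
orientation: [[-0.998, 0.062, -0.002], [0.062, 0.998, -0.0], [0.002, -0.001, -1.0]]
ft_force: [-2.1, -1.8, 1.6]
grip_width: 0.1
finger_force: 1.3
```

Emit:
send_rows --pt "0.002 0 0 0 0 0 0" --pt "0.002 0 0 0 0 0 0" --pt "0 0 0 0 0 0 0"

```text
time: 17.65
position: [473.2, 95.3, 156.4]
orientation: [[-0.998, 0.062, 0.001], [0.062, 0.998, 0.0], [-0.0, 0.0, -1.0]]
ft_force: [-1.1, -0.2, 1.2]
grip_width: 0.1
finger_force: 1.1
```

Emit:
send_rows --pt "0.002 0 0 0 0 0 0" --pt "0 0 0 0 0 0 0"

```text
time: 17.9
position: [475.2, 95.3, 156.4]
orientation: [[-0.998, 0.062, 0.001], [0.062, 0.998, 0.0], [-0.001, 0.0, -1.0]]
ft_force: [-0.9, 0.3, 0.9]
grip_width: -0.1
finger_force: 1.1
```

Free. Its stop should be near x ≈ 522.5.

Emit:
send_rows --pt "0.005 0 0 0 0 0 0" --pt "0.005 -0.001 0 0 0 0 0" --pt "0.005 0 0 0 0 0 0" --pt "0.005 0 0 0 0 0 0" --pt "0.005 -0.001 0 0 0 0 0" --pt "0.005 0 0 0 0 0 0" --pt "0.005 0 0 0 0 0 0" --pt "0.005 0 0 0 0 0 0" --pt "0.003 0 0 0 0 0 0" --pt "0 0 0 0 0 0 0"

```text
time: 19.15
position: [518.3, 93.1, 156.1]
orientation: [[-0.998, 0.062, 0.0], [0.062, 0.998, 0.0], [-0.0, 0.0, -1.0]]
ft_force: [-1.9, -1.4, -0.6]
grip_width: -0.3
finger_force: 0.7
```

Emit:
send_rows --pt "0.003 0 0 0 0 0 0" --pt "0.002 0 0 0 0 0 0" --pt "0 0 0 0 0 0 0"

```text
time: 19.52
position: [522.2, 93.3, 156.2]
orientation: [[-0.998, 0.062, -0.002], [0.062, 0.998, 0.0], [0.002, 0.0, -1.0]]
ft_force: [-4.7, -0.2, -0.6]
grip_width: -0.0
finger_force: 2.1
```

Emit:
send_rows --pt "0.002 0 0 0 0 0 0" --pt "0 0 0 0 0 0 0"

```text
time: 19.77
position: [522.4, 93.3, 156.1]
orientation: [[-0.998, 0.062, -0.005], [0.062, 0.998, 0.0], [0.005, -0.0, -1.0]]
ft_force: [-7.7, 0.1, 1.7]
grip_width: -0.2
finger_force: 4.0
```

Emit:
send_rows --pt "0.002 0 0 0 0 0 0" --pt "0 0 0 0 0 0 0"

```text
time: 20.02
position: [522.6, 93.3, 156.0]
orientation: [[-0.998, 0.062, -0.009], [0.062, 0.998, 0.0], [0.009, -0.001, -1.0]]
ft_force: [-11.4, -0.0, 4.6]
grip_width: 0.2
finger_force: 6.0
```

All three levers are over. Now I'll move above the knob, open partly and descend astride it.

Emit:
send_rows --pt "-0.02 0 0 0 0 0 0" --pt "-0.03 -0.003 0 0 0 0 0.6" --pt "-0.015 -0.003 0 0 0 0 0.6" --pt "0 0 0 0 0 0 0.6" --pt "0 0 0 0 0 0 0.6" --pt "0 0 0 0 0 0 0.6" --squeeze 20

```text
time: 20.78
position: [463.2, 87.2, 156.4]
orientation: [[-0.998, 0.062, 0.001], [0.062, 0.998, 0.0], [-0.001, 0.0, -1.0]]
ft_force: [0.2, 0.0, 0.2]
grip_width: 51.3
finger_force: 0.0
```

```bash
python3 - <<'E'
from plant import arm
import cv2
a=arm.capture("wrist")[0];b=arm.capture("scene")[0]
c=cv2.resize(b[195:330,190:300],None,fx=3,fy=2.84*1.0)
c=cv2.resize(c,(313,384));cv2.imwrite("pics/w2.png",cv2.resize(cv2.hconcat([a,c[:, :]]),(800,372)))
E
```

```text
(no output)
```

View pics/w2.png

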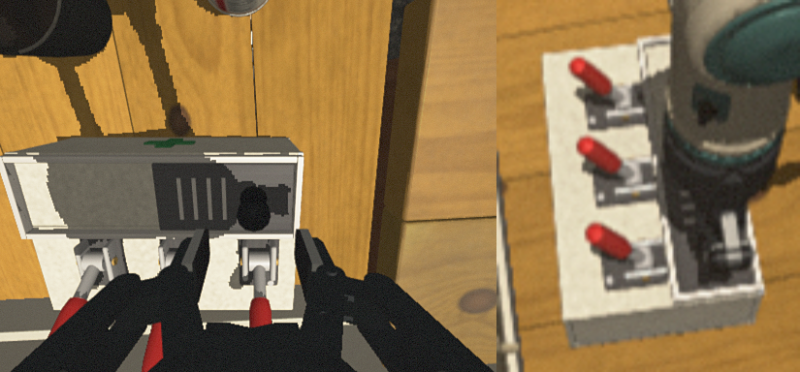

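The scene crop shows all three grips leaning to the wall (px (590,72), (600,155), (610,240)). In the wrist view the knob at (254,208) lies centred between the open fingers at (207,235) and (303,235).

Emit:
send_rows --pt "0 0.001 -0.02 0 0 0 0.6" --pt "0 0 -0.015 0 0 0 0.6" --pt "0 0 -0.01 0 0 0 0.6" --pt "0 0 -0.005 0 0 0 0.6" --pt "0 0 0 0 0 0 0.6"

```text
time: 21.5
position: [462.0, 88.2, 106.2]
orientation: [[-0.998, 0.062, -0.0], [0.062, 0.998, 0.0], [0.0, 0.0, -1.0]]
ft_force: [-0.5, 0.5, 0.8]
grip_width: 51.6
finger_force: 0.0
```

Emit:
send_rows --pt "0 0 0 0 0 0 0.1" --pt "0 0 0 0 0 0 0.1" --pt "0 0 0 0 0 0 0.1" --pt "0 0 0 0 0 0 0.1" --pt "0 0 0 0 0 0 0.1" --pt "0 0 0 0 0 0 0.1" --squeeze 20

```text
time: 22.25
position: [462.3, 88.3, 106.9]
orientation: [[-0.998, 0.062, 0.001], [0.062, 0.998, 0.0], [-0.001, 0.0, -1.0]]
ft_force: [-0.5, 0.1, 5.7]
grip_width: 22.5
finger_force: 19.7
```

Emit:
send_rows --pt "0 -0.005 0.001 0 0 0 0.1" --pt "-0.001 -0.01 0 0 0 0 0.1" --pt "0 -0.01 0 0 0 0 0.1" --pt "-0.001 -0.01 0 0 0 0 0.1" --pt "0 0 0 0 0 0 0.1"

```text
time: 22.88
position: [460.0, 51.5, 107.0]
orientation: [[-0.998, 0.063, 0.0], [0.063, 0.998, -0.002], [-0.0, -0.002, -1.0]]
ft_force: [2.6, -2.0, -6.2]
grip_width: 22.4
finger_force: 19.9
```

Emit:
send_rows --pt "-0.001 -0.01 0 0 0 0 0.1" --pt "0 -0.01 0 0 0 0 0.1" --pt "-0.001 -0.01 0 0 0 0 0.1" --pt "0 -0.01 0 0 0 0 0.1" --pt "-0.001 -0.01 0 0 0 0 0.1" --pt "-0.001 -0.01 0 0 0 0 0.1" --pt "0 -0.005 0 0 0 0 0.1" --pt "0 0 0 0 0 0 0.1"

```text
time: 23.88
position: [455.9, -13.1, 107.1]
orientation: [[-0.998, 0.062, 0.0], [0.062, 0.998, -0.001], [-0.0, -0.001, -1.0]]
ft_force: [5.3, -1.9, -12.2]
grip_width: 23.1
finger_force: 20.2
```

Emit:
send_rows --pt "0 -0.003 0 0 0 0 0.1" --pt "0 0 0 0 0 0 0.1"

```text
time: 24.12
position: [455.8, -15.2, 107.1]
orientation: [[-0.998, 0.062, -0.0], [0.062, 0.998, -0.0], [0.0, -0.0, -1.0]]
ft_force: [4.2, -1.2, -11.5]
grip_width: 22.7
finger_force: 20.2
```

Emit:
send_rows --pt "0 -0.002 0 0 0 0 0.1" --pt "0 0 0 0 0 0 0.1"

```text
time: 24.38
position: [455.7, -16.5, 107.1]
orientation: [[-0.998, 0.062, -0.0], [0.062, 0.998, 0.001], [0.0, 0.001, -1.0]]
ft_force: [4.6, 1.7, -11.6]
grip_width: 22.7
finger_force: 20.3
```

Emit:
send_rows --pt "0 -0.002 0 0 0 0 0.1" --pt "0 0 0 0 0 0 0.1"

```text
time: 24.62
position: [455.7, -16.5, 107.1]
orientation: [[-0.998, 0.063, -0.0], [0.063, 0.998, 0.005], [0.0, 0.005, -1.0]]
ft_force: [5.9, 7.7, -11.5]
grip_width: 22.7
finger_force: 20.5
```

Emit:
send_rows --pt "0 -0.003 0 0 0 0 0.1" --pt "0 0 0 0 0 0 0.1"

```text
time: 24.88
position: [455.7, -16.6, 107.1]
orientation: [[-0.998, 0.066, -0.0], [0.066, 0.998, 0.011], [0.001, 0.011, -1.0]]
ft_force: [6.1, 15.9, -10.6]
grip_width: 22.7
finger_force: 21.1
```

The hatch is on its stop after 105 mm. Now I'll release and rise clear.

Emit:
send_rows --pt "0 0.003 0 0 0 0 0.1" --pt "0 0 0 0 0 0 0.5" --pt "0 0 0 0 0 0 0.5" --pt "0 0 0 0 0 0 0.5" --pt "0 0.002 0 0 0 0 0.5" --pt "0 0 0.02 0 0 0 0.5" --pt "0 0 0.03 0 0 0 0.5" --pt "0 0 0.04 0 0 0 0.5" --pt "-0.04 0 0.03 0 0 0 0.5" --pt "-0.05 0 0.03 0 0 0 0.5" --pt "-0.05 0 0.02 0 0 0 0.5" --pt "0 0 0 0 0 0 0.5"

```text
time: 26.38
position: [313.5, -16.6, 278.9]
orientation: [[-0.998, 0.063, 0.003], [0.063, 0.998, -0.001], [-0.003, -0.001, -1.0]]
ft_force: [1.0, -0.4, -0.8]
grip_width: 42.5
finger_force: 0.0
```

```bash
python3 - <<'E'
from plant import arm
import cv2
a=arm.capture("wrist")[0];b=arm.capture("top")[0]
c=cv2.resize(b[120:220,140:380],(512,213));cv2.imwrite("pics/w3.png",cv2.vconcat([a,c])[:597])
E
```

```text
(no output)
```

View pics/w3.png

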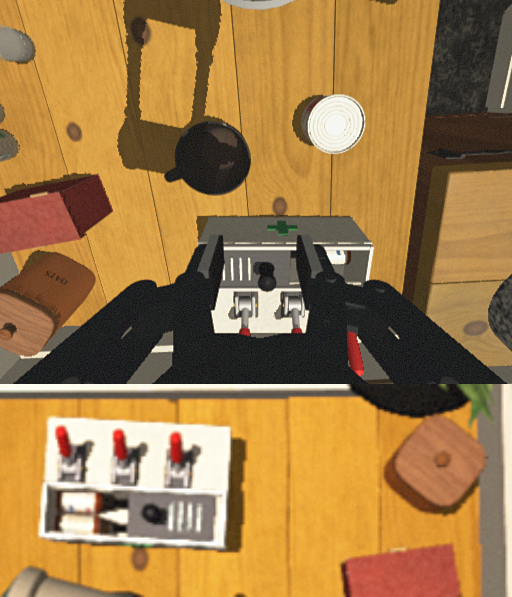

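The top view shows the hatch open to the right, with the knob at (152,513) and the bottles visible at (85,513). All three levers lean to the wall, and the tin box and canister have not moved.

```bash
python3 -c "
from plant import arm
print(arm.sign_off())"
```

```text
the job is handed in; nothing more can be done
None
```

The chest is open and the job is handed in at about 26 s: I threw the levers in the order right, middle, left, each to its stop, slid the hatch 105 mm to its stop, and left the tin box and canister untouched.

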